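# Make up a decal kit and a painting kit at the model-making bench

## Robot

A 7-joint arm with a two-finger parallel gripper is mounted at the origin on the work surface. World frame = base frame: x ahead of the robot, y to its left, z up, the work surface at z = 0. Lengths are in mm, angles in rad, forces in N, time in s.
With the tool pointing down it reaches from about 400 to 875 mm from the base axis. Payload 4.4 kg.
Tool frame: the origin (TCP) lies where the fingers leave the gripper's body, on its centre line; the fingertips stand 73 mm ahead of it and the grasp point (between the pads) lies 54 mm ahead of it; z points along the fingers, y is the line along which they close (so a half turn about z gives the same grasp; the last joint's range is limited). The gripper opens to 85 mm and grips with 20 to 120 N. Pads are 22 mm wide; open, the fingers measure 114 mm over their backs; the gripper's body (76 mm by 85 mm) begins 54 mm behind the grasp point. The pads swing forward as they close: fully open they stand 13 mm farther back than shut.
Start: joints at [1.07, 0.628, 0.038, 1.517, -0.027, 0.996, -0.02], TCP at [273.824, -589.523, 303.913] pointing down, gripper open.
Joint ranges: [-3.06, 3.06], [-0.37, 2.12], [-1.25, 1.32], [0.18, 2.47], [-1.1, 4.24], [0.23, 1.98], [-2.94, 2.94]. Speed limits (rad/s): [2.57, 2.57, 3.14, 3.14, 3.14, 3.14, 3.14].

## Interface

Orientations are given as [roll, pitch, yaw] about the fixed x, y, z axes, in that order (R = Rz(yaw) Ry(pitch) Rx(roll)).
In Python, from cell import ctrl gives the robot as it stands.
- The arm moves only by the tool send_rows, never from a script. Its argument "rows" is a list that holds one entry, the list of rows, each a list of 6 numbers: the shift along the tool's x, y, z in cm, then the turn, a rotation vector about the tool's x, y, z in rad. In form: [[[tx, ty, tz, wx, wy, wz], ...]]. A call has 1 to 10 rows; each row is the pose to reach, as a shift and turn from the pose commanded when the call began, along the tool's axes at that moment; what a row does not reach only later rows make up. A row lasts 1/10 s, in which the tool goes at most 50 mm and 8.59 degrees, less where a joint would pass 70% of its speed; a pose out of reach is approached as far as the arm can. A call with a gripper value outside its range is refused whole. "grip" is the closure in counts, from 0 (fully open) to 255 (shut), set as the call begins (left out, the last holds). The fingers move at their own pace and stop on an object; the grip force is fixed at half the most. Time passes only in rows, so rows that repeat a pose let the fingers close. It gives the time, the measured TCP pose, the force, the opening and the grip force at its end, in the units of the state.
- ctrl.read_state(): the state, without advancing time (a new reading comes with each control period).
- ctrl.get_image(name): name is "scene" or "side" or "wrist"; returns a dict with "pixels" (400x640x3 uint8, red, green, blue), "fx", "fy", "cx", "cy" (pixels), "extrinsics" (4x4, takes a point from camera to world coordinates); the wrist camera has in their place "mount" (4x4, takes a point from camera to tool coordinates, whose origin is the TCP and whose axes are the flange's). Camera axes: x right, y up, looking along -z (the intrinsics and any distortion apply to the point x, -y, -z); pixel columns grow to the right and rows downward; lengths in mm; the calibration is good to about 2 mm. A picture is of the moment at which its call begins: read the wrist's pose just before it. There is no depth.
- ctrl.finish_job(): hands the job in; it is judged then, once.
The state is a dict: "clock": time; "qpos": joint angles; "qd": joint speeds; "tau": joint torques, N m; "eef_pos": TCP position; "tool_rot": TCP orientation; "force": force on the tool from outside, world axes, zero at the start; "torque": the same for the moment, N m; "width": finger opening in mm; "gripper_force": force on a finger pad.
Only numpy, scipy, OpenCV 4.12 (cv2) and the standard library are available. Lean on these libraries where they do the work, as an engineer would, in place of code of your own. Each camera call takes 0.05 s, during which the arm holds its last target. There are 200 camera calls.

## Task

Make up the two kit caddies from the stock. Decal kit, in the blue caddy: the green-capped bottle in the square well and the steel cup, mouth up, in the round well; painting kit, in the orange caddy: the white-capped bottle in the square well, the jar with the yellow lid in the round well and the roll of masking tape over the post. Seat everything fully, set it down without dropping it, tip no bottle or jar over, and leave the black-capped bottle and the red-lidded jar where they stand in the rack.

Things in the scene. Friction and masses are not known exactly. Their poses are not given: they have to be found in the camera images.
- softener: Decal softener: glass bottle, square body 44 x 44 mm and 38 mm high, round green screw cap 25 mm in diameter from 45 to 81 mm above its underside (its full height). Origin: centre of the underside; z up, x and y square to the body's sides. About 95 g. Starts in a well of the stock rack, underside 5 mm above the bench.
- thinner: Paint thinner: amber glass bottle, square body 44 x 44 mm and 38 mm high, round white screw cap 29 mm in diameter from 45 to 71 mm above its underside (its full height). Origin: centre of the underside; z up, x and y square to the body's sides. About 95 g. Starts in a well of the stock rack, underside 5 mm above the bench.
- ochre_jar: Ochre paint jar: round, body 45 mm in diameter, yellow lid 48 mm in diameter from 41 to 58 mm above its underside (its full height). Origin: centre of the underside, z up. About 90 g. Starts in a well of the stock rack, underside 5 mm above the bench.
- cup: Open round steel cup, 50 mm across the rim, 43 mm across the foot, 24 mm high, wall 2 mm. Origin: centre of the underside, z up to the mouth. About 30 g. Starts on the bench, mouth up, on the green cutting mat in front of the rack.
- tape: Roll of yellow masking tape: rigid ring, 52 mm outside, 34 mm hole, 20 mm high. Origin: centre of the underside, z along its axis. About 30 g. Starts flat on the bench, on the green cutting mat in front of the rack.
- caddy_blue: Blue caddy, 240 mm (its x) by 86 mm, fixed, left or right on the bench. Origin: centre of the underside, z up. Top board 16 mm high. On its x axis (away from the robot, within 0.35 rad): square well 58 mm wide at x = -77 mm; round well 64 mm in diameter at x = 0; both 11 mm deep, floor 5 mm above the bench; upright wooden post 20 mm in diameter, top 46 mm above the bench, at x = +77 mm.
- caddy_orange: Orange caddy, 240 mm (its x) by 86 mm, fixed, left or right on the bench. Origin: centre of the underside, z up. Top board 16 mm high. On its x axis (away from the robot, within 0.35 rad): square well 58 mm wide at x = -77 mm; round well 64 mm in diameter at x = 0; both 11 mm deep, floor 5 mm above the bench; upright wooden post 20 mm in diameter, top 46 mm above the bench, at x = +77 mm.
- cement: Cement, not wanted: glass bottle, square body 44 x 44 mm and 38 mm high, round black screw cap 25 mm in diameter from 45 to 77 mm above its underside (its full height). Origin: centre of the underside; z up, x and y square to the body's sides. About 95 g. Starts in a well of the stock rack, underside 5 mm above the bench.
- red_jar: Red paint jar, not wanted: same shape as the ochre jar (48 mm wide, 58 mm high) but with a red lid. Origin: centre of the underside, z up. Starts in a well of the stock rack, underside 5 mm above the bench.
- rack: Fixed white-topped stock rack, 172 mm (its x) by 254 mm (its y), board 25 mm high. Origin: centre of the underside. Six square wells, 56 mm wide, at x = -40, 40 and y = -80, 0, 80 mm, hold the bottles, the jars and a slim white glue bottle (26 mm wide, 74 mm high, not wanted); which stands where changes.
Not all that is in view belongs to the job. Several things have the shape of the tape; the one meant has the colours described above.

How it is judged (in metres and radians):
At the end, for the whole second after the job is handed in: All five things in their own places of the right caddy: within 12 mm of centre along each caddy axis and 4 mm of seated height, upright (tape flat, either side up) within 0.12 rad, at rest; the black-capped bottle and red-lidded jar upright within 20 mm of their starts (x of softener in the frame of caddy_blue between -0.089 and -0.065 m and y of softener in the frame of caddy_blue between -0.012 and 0.012 m and z of softener in the frame of caddy_blue between 0.001 and 0.009 m and linear speed of each of softener, cup, thinner, ochre_jar below 0.02 m/s and angle between each of softener, cup, thinner, ochre_jar, cement, red_jar's own z axis and vertical below 0.12 rad and x of cup in the frame of caddy_blue between -0.012 and 0.012 m and y of cup in the frame of caddy_blue between -0.012 and 0.012 m and z of cup in the frame of caddy_blue between 0.001 and 0.009 m and x of thinner in the frame of caddy_orange between -0.089 and -0.065 m and y of thinner in the frame of caddy_orange between -0.012 and 0.012 m and z of thinner in the frame of caddy_orange between 0.001 and 0.009 m and x of ochre_jar in the frame of caddy_orange between -0.012 and 0.012 m and y of ochre_jar in the frame of caddy_orange between -0.012 and 0.012 m and z of ochre_jar in the frame of caddy_orange between 0.001 and 0.009 m and ((x of tape in the frame of caddy_orange between 0.065 and 0.089 m and y of tape in the frame of caddy_orange between -0.012 and 0.012 m and z of tape in the frame of caddy_orange between 0.012 and 0.02 m and linear speed of tape below 0.02 m/s) or (x of tape in the frame of caddy_orange between 0.065 and 0.089 m and y of tape in the frame of caddy_orange between -0.012 and 0.012 m and z of tape in the frame of caddy_orange between 0.032 and 0.04 m and linear speed of tape below 0.02 m/s and angle between tape's own z axis and vertical above 3 rad)) and angle between the z axis of tape and the z axis of caddy_orange, either way round below 0.12 rad and distance of each of cement, red_jar from where it was at the start of the episode below 0.02 m); the robot touches nothing.
It fails at once if a bottle or jar is tipped over (leans more than 0.8 rad) (angle between any of softener, thinner, ochre_jar, cement, red_jar's own z axis and vertical above 0.8 rad).
It fails at once if one of the five things is dropped: it falls free, untouched by the fingers, at more than 0.7 m/s (about 25 mm of fall) ((linear speed of softener above 0.7 m/s and contact force between softener and the fingers below 0.05 N) or (linear speed of thinner above 0.7 m/s and contact force between thinner and the fingers below 0.05 N) or (linear speed of ochre_jar above 0.7 m/s and contact force between ochre_jar and the fingers below 0.05 N) or (linear speed of cup above 0.7 m/s and contact force between cup and the fingers below 0.05 N) or (linear speed of tape above 0.7 m/s and contact force between tape and the fingers below 0.05 N)).
It fails at once if the black-capped bottle or the red-lidded jar is moved from its place (more than 30 mm) (distance of any of cement, red_jar from where it was at the start of the episode above 0.03 m).
It also fails if it takes over 120 s, if anything falls off the work surface, if the arm or the gripper's body presses on something with over 40 N, if the wrist force passes 120 N, or if a joint passes its speed limit or range.

## Working session

There is one attempt and no reset: what is moved stays moved. The work goes in short steps, Python scripts to look and compute and a tool call to move; the robot and the scene stay as the last step left them, time stands still between calls to the robot, and variables do not carry over. Pictures are saved under pics/ and viewed, at most 14 in all, crops included, and the job is handed in when it is done.

Besides the shell and the picture viewer there is one more tool, called after "Emit:" as name([rows], argument=value, ...), one row to a line, values as JSON. send_rows: Moves the arm, as the interface text tells. Its arguments: {"type":"object","properties":{"rows":{"type":"array","items":{"type":"array","items":{"type":"array","items":{"type":"number"}}}},"grip":{"type":"number"}},"required":["rows"]}

```bash
mkdir -p pics; ls; cat > h.py <<'E'
import numpy as np, cv2
from cell import ctrl
from scipy.spatial.transform import Rotation as R
def pose(s=None):
    s=s or ctrl.read_state(); T=np.eye(4); T[:3,:3]=R.from_euler('xyz',s['tool_rot']).as_matrix(); T[:3,3]=s['eef_pos']; return T
def snap(name,fn=None):
    T=pose(); im=ctrl.get_image(name)
    E=np.array(im['extrinsics']) if 'extrinsics' in im else T@np.array(im['mount'])
    im['E']=E; 
    if fn: cv2.imwrite('pics/'+fn,im['pixels'][:,:,::-1])
    return im
def unproj(im,u,v,z):
    d=im['E'][:3,:3]@np.array([(u-im['cx'])/im['fx'],-(v-im['cy'])/im['fy'],-1]); o=im['E'][:3,3]
    return o+d*(z-o[2])/d[2]
def proj(im,p):
    c=np.linalg.inv(im['E'])@np.append(p,1); return im['cx']-im['fx']*c[0]/c[2], im['cy']+im['fy']*c[1]/c[2]
E
python3 - <<'E'
from h import *
print(ctrl.read_state())
for n in('scene','side','wrist'):
    im=snap(n,n+'0.png'); print(n,{k:(np.round(v,3).tolist() if k!='pixels' else 0) for k,v in im.items()})
E
```

```text
pics
{'clock': 0.0, 'qpos': array([ 1.07022589,  0.62931986,  0.03843036,  1.51839094, -0.02699222,
        0.99628699, -0.02000271]), 'qd': array([ 0.00059566, -0.00049365, -0.00065527, -0.00174208, -0.00144583,
       -0.00054509,  0.00089836]), 'tau': array([ 1.05508570e-03, -5.63378727e+01,  1.22606557e+00, -1.93445259e+01,
        1.08968068e-02,  1.04820920e-02,  7.54333342e-07]), 'eef_pos': array([ 273.60470679, -589.06522364,  302.99842811]), 'tool_rot': array([-3.13970532e+00,  2.37131642e-05,  4.34780841e-01]), 'force': array([ 1.04139643,  0.25204165, -0.20997001]), 'torque': array([ 0.03578174, -0.00283805, -0.08163949]), 'gripper_force': 0.0, 'width': 85.44500594150297}
scene {'pixels': 0, 'fx': 377.72, 'fy': 377.72, 'cx': 316.619, 'cy': 199.866, 'extrinsics': [[0.784, -0.432, 0.445, 883.814], [0.62, 0.539, -0.57, -608.361], [0.006, 0.723, 0.691, 660.769], [0.0, 0.0, 0.0, 1.0]], 'E': [[0.784, -0.432, 0.445, 883.814], [0.62, 0.539, -0.57, -608.361], [0.006, 0.723, 0.691, 660.769], [0.0, 0.0, 0.0, 1.0]]}
side {'pixels': 0, 'fx': 438.781, 'fy': 438.781, 'cx': 322.821, 'cy': 197.423, 'extrinsics': [[-0.804, 0.322, -0.5, -158.374], [-0.595, -0.401, 0.697, 771.331], [0.024, 0.858, 0.514, 659.943], [0.0, 0.0, 0.0, 1.0]], 'E': [[-0.804, 0.322, -0.5, -158.374], [-0.595, -0.401, 0.697, 771.331], [0.024, 0.858, 0.514, 659.943], [0.0, 0.0, 0.0, 1.0]]}
wrist {'pixels': 0, 'fx': 289.859, 'fy': 289.859, 'cx': 318.42, 'cy': 198.415, 'mount': [[0.0, 0.949, 0.315, 80.725], [1.0, -0.0, -0.001, -0.251], [-0.0, 0.315, -0.949, -69.367], [0.0, 0.0, 0.0, 1.0]], 'E': [[0.422, 0.86, 0.286, 346.814], [-0.907, 0.4, 0.132, -554.995], [-0.001, -0.315, 0.949, 372.474], [0.0, 0.0, 0.0, 1.0]]}
```

View scene.

View pics/scene0.png

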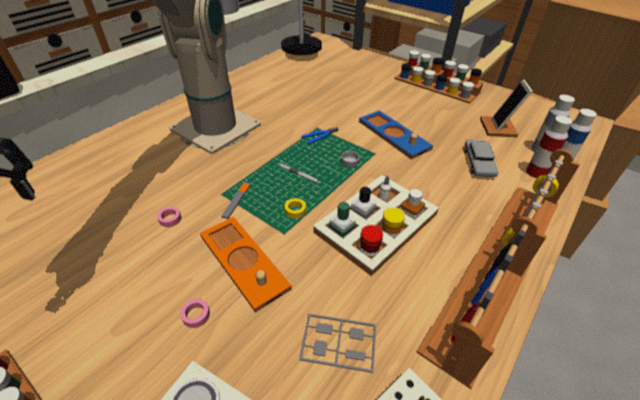

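View pics/side0.png

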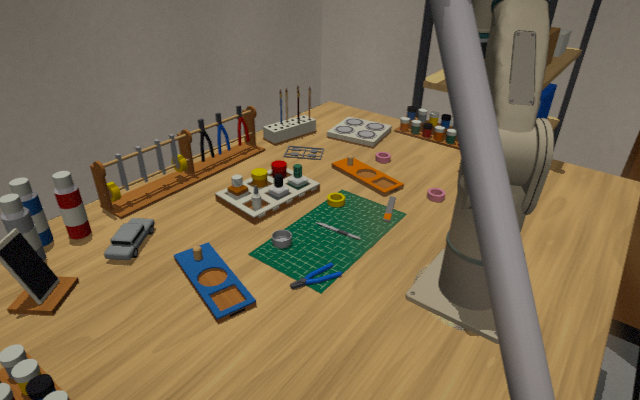

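The scene view shows the orange caddy at (245,260) and the blue one at (396,133). In the rack are the green cap (344,212), black cap (365,195), glue (385,187), white cap on amber (415,199), yellow lid (394,220) and red lid (372,238). The cup is at (349,158).

These could be mistaken for what I want:
- **Tape:** yellow ring on the mat (295,208), which is my choice. The others are pink rings at (168,216) and (194,313), and yellow rings at (545,185) and (510,240).
- **Thinner:** wide white cap on amber (415,199), my choice. The slim glue bottle is at (385,187).
- **Softener:** green cap (344,212), my choice. The black cap is at (365,195).
- **Jar:** yellow lid (394,220), my choice. The red lid is at (372,238).

```bash
python3 - <<'E'
from h import *
a=snap('scene'); b=snap('side')
big=np.vstack([cv2.resize(a['pixels'][140:275,190:450],(780,405),interpolation=cv2.INTER_CUBIC)])
cv2.imwrite('pics/crop1.png',big[:,:,::-1])
cv2.imwrite('pics/crop2.png',cv2.resize(b['pixels'][150:320,165:410],(784,544),interpolation=cv2.INTER_CUBIC)[:,:,::-1])
S={'soft':(344,208,86),'cem':(365,190,82),'thin':(415,194,76),'och':(394,214,63),'red':(372,232,63),'tape':(295,206,20),'cup':(349,155,24),'oSq':(224,234,16),'oRd':(243,258,16),'oPost':(261,274,46),'bRd':(395,132,16),'bPost':(413,136,46)}
for k,(u,v,z) in S.items(): print(k,unproj(a,u,v,z).round(0))
S={'soft':(298,168,86),'thin':(236,181,76),'och':(260,172,63),'tape':(336,197,20),'cup':(282,236,24),'bPost':(197,249,46),'bRd':(213,278,16),'bSq':(232,296,16),'oPost':(350,159,46),'oRd':(368,174,16)}
for k,(u,v,z) in S.items(): print(k,unproj(b,u,v,z).round(0))
E
```

```text
soft [ 575. -117.   86.]
cem [577. -36.  82.]
thin [670.  30.  76.]
och [660. -44.  63.]
red [ 650. -119.   63.]
tape [ 443. -129.   20.]
cup [431. 116.  24.]
oSq [ 375. -294.   16.]
oRd [ 457. -315.   16.]
oPost [ 533. -333.   46.]
bRd [469. 308.  16.]
bPost [539. 280.  46.]
soft [553. -94.  86.]
thin [648.  58.  76.]
och [651. -39.  63.]
tape [ 437. -122.   20.]
cup [430. 120.  24.]
bPost [526. 298.  46.]
bRd [452. 320.  16.]
bSq [380. 334.  16.]
oPost [ 514. -308.   46.]
oRd [ 443. -307.   16.]
```

View pics/crop1.png

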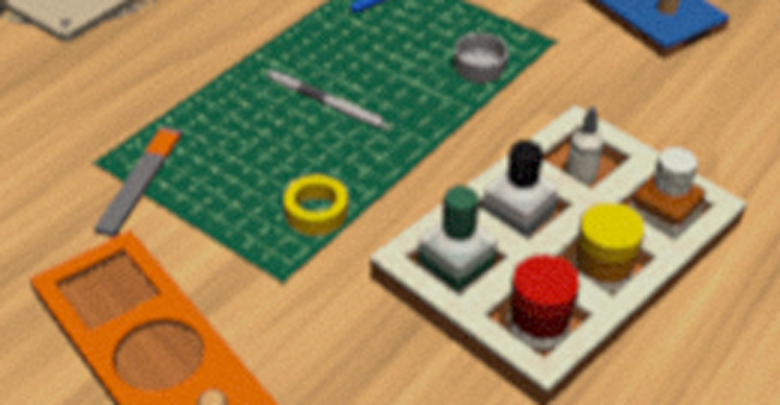

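The crop confirms the choices: green cap, white cap on amber, yellow lid and the yellow tape on the mat. Next I'll look from above with the wrist camera.

```bash
cat >> h.py <<'E'
def go(x,y,z,yaw,T=None):
    T=pose() if T is None else T
    G=np.eye(4); G[:3,:3]=R.from_euler('xyz',[np.pi,0,yaw]).as_matrix(); G[:3,3]=[x,y,z]
    D=np.linalg.inv(T)@G; w=R.from_matrix(D[:3,:3]).as_rotvec()
    print('row',(D[:3,3]/10).round(2).tolist(),w.round(3).tolist(),'n>=',round(max(np.linalg.norm(D[:3,3])/50,np.linalg.norm(w)/.15),1)); return G
E
python3 -c "
from h import *
G=go(500,-100,330,1.57); go(500,300,330,1.57,G)"
```

```text
row [41.13, -34.85, -2.62] [-0.001, -0.0, -1.135] n>= 10.8
row [40.0, -0.03, 0.0] [0.0, -0.0, 0.0] n>= 8.0
```

Emit:
send_rows([
  [[41.1,-34.9,-2.6,0,0,-1.135],[41.1,-34.9,-2.6,0,0,-1.135],[41.1,-34.9,-2.6,0,0,-1.135],[41.1,-34.9,-2.6,0,0,-1.135],[41.1,-34.9,-2.6,0,0,-1.135],[41.1,-34.9,-2.6,0,0,-1.135],[41.1,-34.9,-2.6,0,0,-1.135],[41.1,-34.9,-2.6,0,0,-1.135],[41.1,-34.9,-2.6,0,0,-1.135],[41.1,-34.9,-2.6,0,0,-1.135]],
])

```text
clock: 1.25
eef_pos: [483.4, -134.3, 328.3]
tool_rot: [3.141, 0.0, 1.569]
force: [0.6, -0.5, -0.3]
width: 85.6
gripper_force: 0.0
```

```bash
python3 -c "
from h import *
print(ctrl.read_state()['eef_pos'],ctrl.read_state()['tool_rot'])
go(500,-100,330,1.57)"
```

```text
[ 483.44361172 -134.30218831  328.3213236 ] [3.14104065e+00 2.54533566e-04 1.56934495e+00]
row [3.43, 1.65, -0.17] [0.001, 0.0, -0.001] n>= 0.8
```

Emit:
send_rows([
  [[0,0,0,0,0,0],[0,0,0,0,0,0]],
])

```text
clock: 1.45
eef_pos: [483.3, -134.8, 328.0]
tool_rot: [3.142, 0.0, 1.573]
force: [-0.3, -0.8, 0.2]
width: 85.3
gripper_force: 0.0
```

```bash
python3 -c "
from h import *
im=snap('wrist','w1.png'); np.save('w1E.npy',im['E']); G=pose(); print(G[:3,3]); go(490,300,330,1.57)"
```

```text
[ 482.6334533  -136.46781265  327.8982082 ]
row [43.65, 0.7, -0.24] [-0.001, 0.001, -0.0] n>= 8.7
```

View pics/w1.png

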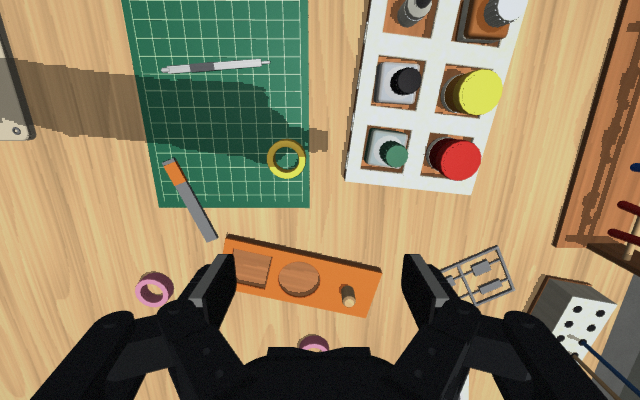

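Seen from above: tape (286,158), green cap (397,155), ochre lid (480,91), black cap (405,80), red lid (457,160). On the orange caddy the square well is at (252,267), the round well at (299,279) and the post at (348,291).

Emit:
send_rows([
  [[43.6,0.7,-0.2,0,0,0],[43.6,0.7,-0.2,0,0,0],[43.6,0.7,-0.2,0,0,0],[43.6,0.7,-0.2,0,0,0],[43.6,0.7,-0.2,0,0,0],[43.6,0.7,-0.2,0,0,0],[43.6,0.7,-0.2,0,0,0],[43.6,0.7,-0.2,0,0,0],[43.6,0.7,-0.2,0,0,0],[43.6,0.7,-0.2,0,0,0]],
])

```text
clock: 2.5
eef_pos: [489.9, 304.4, 329.8]
tool_rot: [-3.141, -0.004, 1.574]
force: [-1.0, 0.4, -0.9]
width: 85.4
gripper_force: 0.0
```

Emit:
send_rows([
  [[0,0,0,0,0,0],[0,0,0,0,0,0]],
])

```text
clock: 2.7
eef_pos: [491.4, 297.1, 329.6]
tool_rot: [-3.141, 0.002, 1.566]
force: [-0.0, -0.3, 0.4]
width: 85.6
gripper_force: 0.0
```

```bash
python3 -c "
from h import *
im=snap('wrist','w2.png'); np.save('w2E.npy',im['E']); print(pose()[:3,3])
im['E']=np.load('w1E.npy')
for n,u,v,z in [('soft',397,155,86),('cem',405,80,82),('och',480,91,63),('red',457,160,63),('tape',286,158,20),('sq',252,267,16),('rd',299,279,16),('post',348,291,46),('cad1',229,234,16),('cad2',382,270,16),('r1',346,181,25),('r2',474,194,25)]: print(n,unproj(im,u,v,z).round(1))
"
```

```text
[491.35474473 297.1664409  329.76547469]
soft [ 567.6 -107.7   86. ]
cem [570.1 -32.4  82. ]
och [657.6 -41.9  63. ]
red [ 644.3 -117.4   63. ]
tape [ 440.4 -123.6   20. ]
sq [ 383.4 -289.7   16. ]
rd [ 453.8 -310.5   16. ]
post [ 525.8 -310.1   46. ]
cad1 [ 354.  -235.2   16. ]
cad2 [ 579.5 -294.4   16. ]
r1 [ 519.7 -153.2   25. ]
r2 [ 692.7 -170.8   25. ]
```

View pics/w2.png

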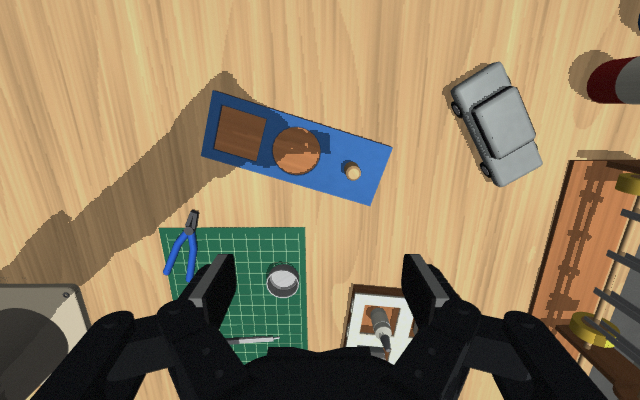

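The blue caddy's square well is at (241,133), its round well at (297,151) and its post at (353,174). The cup rim is around (284,283).

```bash
cat > near.py <<'E'
from h import *
E
python3 -c "
from h import *
im=ctrl.get_image('wrist')
for e,L in (('w1E.npy',[('post',348,301,46)]),('w2E.npy',[('sq',241,133,16),('rd',297,151,16),('post',353,174,46),('c1',214,91,16),('c2',392,147,16),('c3',372,206,16),('c4',202,155,16),('cup',285,283,24)])):
  im['E']=np.load(e)
  for n,u,v,z in L: print(n,unproj(im,u,v,z).round(1))
go(431,20,250,1.57)
"
```

```text
post [ 526.4 -327.1   46. ]
sq [391.  339.8  16. ]
rd [462.8 316.2  16. ]
post [534.2 292.   46. ]
c1 [362.1 390.9  16. ]
c2 [587.9 320.9  16. ]
c3 [566.  238.4  16. ]
c4 [336.7 311.4  16. ]
cup [439.7 118.1  24. ]
row [-27.77, -5.89, 8.03] [0.0, 0.001, -0.004] n>= 5.9
```

```bash
python3 -c "
from h import *
go(439,118,200,1.4)"
```

```text
row [-17.96, -5.14, 13.02] [0.0, 0.001, 0.166] n>= 4.6
```

Emit:
send_rows([
  [[-18,-5.1,13,0,0,0.166],[-18,-5.1,13,0,0,0.166],[-18,-5.1,13,0,0,0.166],[-18,-5.1,13,0,0,0.166],[-18,-5.1,13,0,0,0.166],[-18,-5.1,13,0,0,0.166],[-18,-5.1,13,0,0,0.166],[-18,-5.1,13,0,0,0.166]],
], grip=70)

```text
clock: 3.6
eef_pos: [440.3, 120.9, 200.8]
tool_rot: [3.139, -0.002, 1.404]
force: [0.6, -0.5, -0.1]
width: 61.6
gripper_force: 0.0
```

```bash
python3 -c "
from h import *
s=ctrl.read_state();print(s['eef_pos'],s['tool_rot'],s['width'])
im=snap('wrist','cup.png');np.save('cupE.npy',im['E'])"
```

```text
[440.31552315 120.92078483 200.82756151] [ 3.13933777e+00 -1.86647490e-03  1.40390850e+00] 61.63138616456226
```

View pics/cup.png

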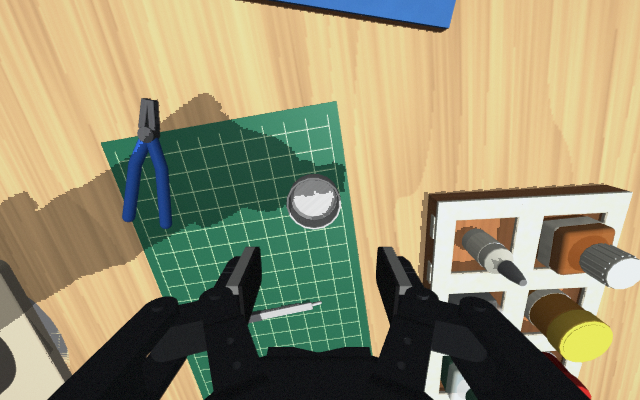

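The cup rim is centred at (314,201), its outline running from u 287 to 341.

```bash
python3 -c "
from h import *
im=ctrl.get_image('wrist'); im['E']=np.load('cupE.npy')
p=unproj(im,314,201,25);print(p)
G=go(p[0],p[1],81.5,1.4)"
```

```text
[436.05646782 118.99164852  25.        ]
row [-0.3, -0.39, 11.93] [0.002, -0.002, 0.005] n>= 2.4
```

Emit:
send_rows([
  [[-0.3,-0.4,3,0,0,0],[-0.3,-0.4,6,0,0,0],[-0.3,-0.4,9,0,0,0],[-0.3,-0.4,11,0,0,0],[-0.3,-0.4,11.9,0,0,0],[-0.3,-0.4,11.9,0,0,0],[-0.3,-0.4,11.9,0,0,0]],
])

```text
clock: 4.4
eef_pos: [435.1, 118.3, 81.3]
tool_rot: [3.141, -0.001, 1.404]
force: [-0.4, -0.3, -0.7]
width: 62.1
gripper_force: 0.0
```

Emit:
send_rows([
  [[0,0,0,0,0,0],[0,0,0,0,0,0],[0,0,0,0,0,0],[0,0,0,0,0,0],[0,0,0,0,0,0]],
], grip=150)

```text
clock: 4.9
eef_pos: [435.3, 118.2, 82.6]
tool_rot: [3.139, -0.001, 1.404]
force: [-0.8, 0.3, 8.0]
width: 47.0
gripper_force: 60.1
```

```bash
python3 -c "
from h import *
T=pose();G=go(435,118,140,1.4);print(T[:3,3]);H=go(463,316,140,1.26,G)"
```

```text
row [-0.02, -0.02, -5.74] [0.003, -0.001, 0.004] n>= 1.1
[435.34258595 118.17562839  82.60298316]
row [19.99, -0.61, 0.0] [0.0, -0.0, 0.14] n>= 4.0
```

Emit:
send_rows([
  [[0,0,-1,0,0,0],[0,0,-3,0,0,0],[0,0,-5.8,0,0,0],[0,0,-5.8,0,0,0],[0,0,-5.8,0,0,0]],
])

```text
clock: 5.4
eef_pos: [435.3, 117.8, 140.0]
tool_rot: [3.139, -0.001, 1.403]
force: [0.2, -0.4, -0.6]
width: 46.7
gripper_force: 61.5
```

Emit:
send_rows([
  [[4,-0.1,0,0,0,0.03],[8,-0.2,0,0,0,0.06],[12,-0.4,0,0,0,0.09],[16,-0.5,0,0,0,0.12],[20,-0.6,0,0,0,0.14],[20,-0.6,0,0,0,0.14],[20,-0.6,0,0,0,0.14],[20,-0.6,0,0,0,0.14]],
])

```text
clock: 6.2
eef_pos: [461.7, 314.3, 138.1]
tool_rot: [-3.141, 0.003, 1.263]
force: [0.4, 0.1, -0.2]
width: 46.6
gripper_force: 61.6
```

```bash
python3 -c "
from h import *
s=ctrl.read_state();print(s['eef_pos'],s['tool_rot'],s['width'])
im=snap('wrist','blue.png');np.save('blueE.npy',im['E'])"
```

```text
[461.65266364 314.34453024 138.14082671] [-3.14121115e+00  3.05154110e-03  1.26327581e+00] 46.60836730121344
```

View pics/blue.png

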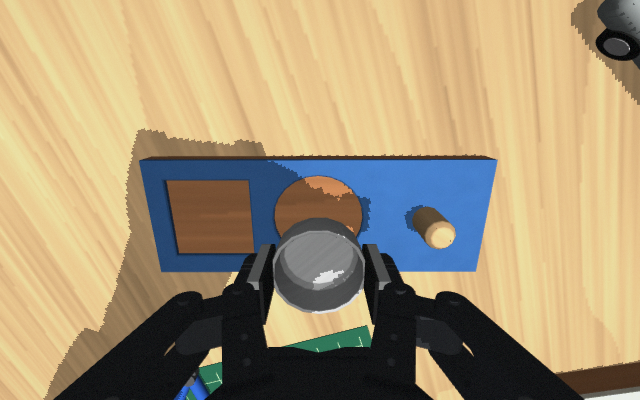

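The cup is held level. The blue caddy's corners are at (141,160), (496,159), (475,271) and (161,271), and its post top is at (439,236).

```bash
python3 -c "
from h import *
im=ctrl.get_image('wrist'); im['E']=np.load('blueE.npy')
P=[unproj(im,u,v,16) for u,v in((141,160),(496,159),(475,271),(161,271))]
c=np.mean(P,0);d=P[1]-P[0]+P[2]-P[3];print(np.round(P,1),c,np.arctan2(d[1],d[0]),np.linalg.norm(d)/2)
p=unproj(im,439,236,46);print(p, np.arctan2(*(p-c)[1::-1]),np.linalg.norm((p-c)[:2]))
q=np.mean([unproj(im,u,v,16) for u,v in((165,181),(248,180),(253,254),(179,255))],0);print(q,c-q)
"
```

```text
[[361.9 392.1  16. ]
 [587.5 321.3  16. ]
 [562.3 239.2  16. ]
 [334.8 311.3  16. ]] [461.59759379 315.96549785  16.        ] -0.3057051994825164 237.5603642421135
[532.64400541 294.67161145  46.        ] -0.2911980330220975 74.16887623807908
[388.97216428 338.83920167  16.        ] [ 72.62542951 -22.87370382   0.        ]
```

Emit:
send_rows([
  [[0.2,0,1.5,0,0,0],[0.2,0,3,0,0,0],[0.2,0,4,0,0,0],[0.2,0,4.6,0,0,0],[0.2,0,4.9,0,0,0],[0.2,0,5.1,0,0,0],[0.2,0,5.1,0,0,0]],
])

```text
clock: 7.0
eef_pos: [462.7, 318.1, 88.1]
tool_rot: [3.141, -0.0, 1.264]
force: [0.3, -0.2, -0.3]
width: 46.4
gripper_force: 61.6
```

Emit:
send_rows([
  [[-0.1,0,0.1,0,0,0],[-0.1,0,0.2,0,0,0],[-0.1,0,0.25,0,0,0]],
])

```text
clock: 7.3
eef_pos: [462.7, 317.8, 87.6]
tool_rot: [3.14, -0.002, 1.264]
force: [-3.3, -1.4, 20.0]
width: 46.7
gripper_force: 63.2
```

Emit:
send_rows([
  [[0,0,-0.1,0,0,0],[0,0,-0.1,0,0,0],[0,0,-0.1,0,0,0],[0,0,-0.1,0,0,0]],
], grip=75)

```text
clock: 7.7
eef_pos: [462.4, 316.8, 86.3]
tool_rot: [-3.142, 0.0, 1.264]
force: [-0.5, 0.3, 0.0]
width: 60.1
gripper_force: 0.0
```

Emit:
send_rows([
  [[0,0,-2,0,0,0],[0,0,-5,0,0,0],[0,0,-9,0,0,0],[0,0,-13,0,0,0],[0,0,-17,0,0,0],[0,0,-17,0,0,0],[0,0,-17,0,0,0]],
], grip=130)

```text
clock: 8.4
eef_pos: [462.7, 316.8, 257.1]
tool_rot: [3.14, -0.001, 1.263]
force: [-0.1, 0.7, -0.7]
width: 41.9
gripper_force: 0.0
```

```bash
python3 -c "
from h import *
im=snap('wrist'); np.save('tmp.npy',im['E']);cv2.imwrite('pics/cupin.png',im['pixels'][100:380,120:560,::-1])
go(568,-108,260,1.47)"
```

```text
row [-37.24, 22.92, -0.37] [-0.0, 0.001, -0.207] n>= 8.7
```

View pics/cupin.png

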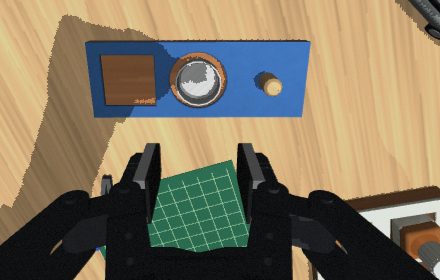

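The cup sits inside the round well at crop pixel (198,80). Next is the softener.

Emit:
send_rows([
  [[-37.2,22.9,-0.4,0,0,-0.207],[-37.2,22.9,-0.4,0,0,-0.207],[-37.2,22.9,-0.4,0,0,-0.207],[-37.2,22.9,-0.4,0,0,-0.207],[-37.2,22.9,-0.4,0,0,-0.207],[-37.2,22.9,-0.4,0,0,-0.207],[-37.2,22.9,-0.4,0,0,-0.207],[-37.2,22.9,-0.4,0,0,-0.207],[-37.2,22.9,-0.4,0,0,-0.207],[-37.2,22.9,-0.4,0,0,-0.207]],
])

```text
clock: 9.45
eef_pos: [567.7, -114.6, 257.6]
tool_rot: [-3.138, 0.003, 1.46]
force: [0.3, -0.8, -0.3]
width: 42.1
gripper_force: 0.0
```

Emit:
send_rows([
  [[0,0,0,0,0,0],[0,0,0,0,0,0]],
])

```text
clock: 9.65
eef_pos: [567.6, -105.1, 259.4]
tool_rot: [-3.139, -0.001, 1.473]
force: [-0.1, -0.3, -0.0]
width: 41.7
gripper_force: 0.0
```

```bash
python3 -c "
from h import *
s=ctrl.read_state();print(s['eef_pos'],s['tool_rot'],s['width'])
im=snap('wrist','soft.png');np.save('softE.npy',im['E'])"
```

```text
[ 567.58217504 -105.14693916  259.43039472] [-3.13932105e+00 -1.43886740e-03  1.47300575e+00] 41.65780540263618
```

View pics/soft.png

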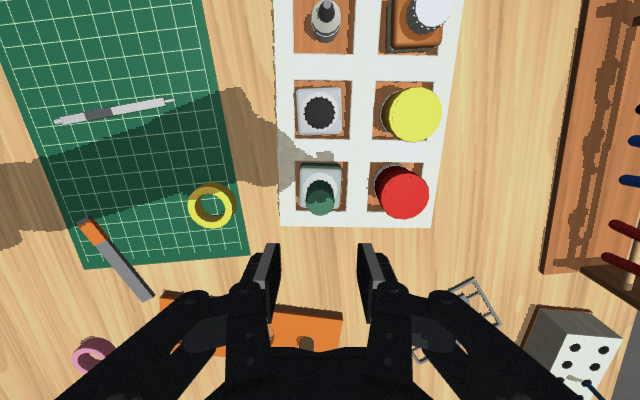

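The green cap's top is at (320,201), standing square in its well and in line with the tool. The ochre lid is at (413,114), the thinner cap at about (432,9) and the tape at (210,206).

```bash
python3 -c "
from h import *
im=ctrl.get_image('wrist'); im['E']=np.load('softE.npy')
for n,u,v,z in(('s',320,201,86),('o',413,114,63),('t',432,10,76),('tape',210,206,20),('c',320,112,82)): print(n,unproj(im,u,v,z).round(1))
p=unproj(im,320,201,86); go(p[0],p[1],123,1.473)"
```

```text
s [ 568.1 -107.    86. ]
o [656.7 -42.2  63. ]
t [666.6  33.2  76. ]
tape [ 441.5 -123.4   20. ]
c [575.3 -32.   82. ]
row [-0.23, 0.05, 13.71] [-0.001, -0.001, 0.001] n>= 2.7
```

Emit:
send_rows([
  [[-0.2,0,3,0,0,0],[-0.2,0,6,0,0,0],[-0.2,0,9,0,0,0],[-0.2,0,12,0,0,0],[-0.2,0,13.7,0,0,0],[-0.2,0,13.7,0,0,0],[-0.2,0,13.7,0,0,0]],
])

```text
clock: 10.45
eef_pos: [568.3, -107.7, 123.9]
tool_rot: [3.141, -0.001, 1.473]
force: [0.2, 0.4, -0.0]
width: 41.9
gripper_force: 0.0
```

Emit:
send_rows([
  [[0,0,0,0,0,0],[0,0,0,0,0,0],[0,0,0,0,0,0],[0,0,0,0,0,0],[0,0,0,0,0,0]],
], grip=220)

```text
clock: 10.95
eef_pos: [568.9, -108.5, 124.8]
tool_rot: [3.139, -0.0, 1.471]
force: [-0.1, 1.4, 6.6]
width: 23.3
gripper_force: 58.8
```

Emit:
send_rows([
  [[0,0,-1,0,0,0],[0,0,-3,0,0,0],[0,0,-5.5,0,0,0],[0,0,-7,0,0,0],[0,0,-7,0,0,0],[0,0,-7,0,0,0]],
])

```text
clock: 11.55
eef_pos: [567.7, -109.3, 193.4]
tool_rot: [-3.141, 0.0, 1.47]
force: [-0.9, 0.1, -1.8]
width: 23.4
gripper_force: 58.9
```

```bash
python3 -c "
from h import *
print(pose()[:3,3]);go(388.6,339.1,190,1.265)"
```

```text
[ 567.74922692 -109.27126057  193.37520049]
row [42.81, -22.32, 0.32] [-0.0, 0.0, 0.205] n>= 9.7
```

Emit:
send_rows([
  [[2,-1,0,0,0,0.01],[5.5,-2.9,0,0,0,0.025],[9.5,-4.9,0,0,0,0.045],[13.5,-7,0,0,0,0.065],[17.5,-9.1,0,0,0,0.085],[21.5,-11.2,0,0,0,0.105],[25.5,-13.3,0,0,0,0.125],[29.5,-15.4,0,0,0,0.145],[33.5,-17.5,0,0,0,0.165],[37.5,-19.6,0,0,0,0.185]],
])

```text
clock: 12.55
eef_pos: [409.1, 284.8, 192.4]
tool_rot: [-3.14, 0.002, 1.285]
force: [1.8, 0.9, -1.8]
width: 23.8
gripper_force: 58.9
```

Emit:
send_rows([
  [[3,-1.6,0,0,0,0.01],[4.8,-2.4,0,0,0,0.02],[4.8,-2.4,0,0,0,0.02],[4.8,-2.4,0,0,0,0.02],[4.8,-2.4,0,0,0,0.02]],
])

```text
clock: 13.05
eef_pos: [401.2, 334.6, 192.7]
tool_rot: [-3.141, 0.003, 1.264]
force: [-0.9, -1.4, -1.2]
width: 23.4
gripper_force: 58.9
```

```bash
python3 -c "
from h import *
T=pose();print(T[:3,3]);im=snap('wrist','softp.png');go(388.6,339.1,129,1.265,T)"
```

```text
[401.16283684 334.6075919  192.70599023]
row [0.07, -1.33, 6.37] [-0.0, 0.003, -0.001] n>= 1.3
```

View pics/softp.png

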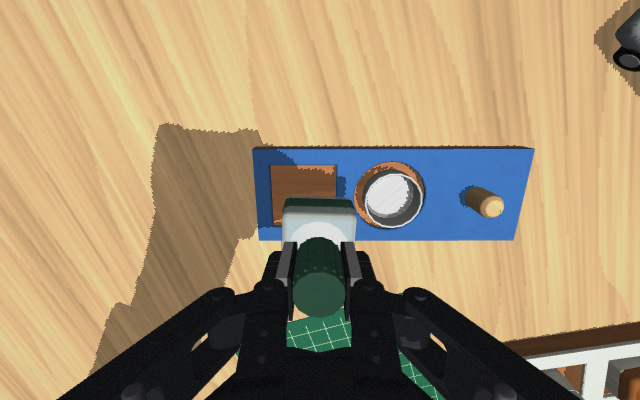

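The bottle hangs square to the caddy, with the well at (304,195). I still need 13 mm along -tool y, and then I can lower it.

Emit:
send_rows([
  [[0.1,-1.3,0,0,0,0],[0.1,-1.3,1.5,0,0,0],[0.1,-1.3,3,0,0,0],[0.1,-1.3,4.5,0,0,0],[0.1,-1.3,5,0,0,0],[0.1,-1.3,5,0,0,0],[0.1,-1.3,5,0,0,0]],
])

```text
clock: 13.8
eef_pos: [388.8, 341.7, 144.0]
tool_rot: [3.141, -0.001, 1.266]
force: [0.1, 0.2, -1.0]
width: 23.5
gripper_force: 59.0
```

```bash
python3 -c "
from h import *
go(388.6,339.1,125,1.265)"
```

```text
row [-0.25, 0.06, 1.9] [0.0, -0.001, 0.001] n>= 0.4
```

Emit:
send_rows([
  [[-0.2,0,0.5,0,0,0],[-0.2,0,1,0,0,0],[-0.2,0,1.4,0,0,0],[-0.2,0,1.7,0,0,0],[-0.2,0,1.9,0,0,0],[-0.2,0,2,0,0,0]],
])

```text
clock: 14.4
eef_pos: [388.0, 339.7, 124.7]
tool_rot: [3.141, 0.0, 1.266]
force: [-4.5, -4.6, 24.3]
width: 24.0
gripper_force: 61.4
```

Contact at the expected height, so the bottle is seated. Releasing.

Emit:
send_rows([
  [[0,0,-0.1,0,0,0],[0,0,-0.1,0,0,0],[0,0,-0.1,0,0,0],[0,0,-0.1,0,0,0]],
], grip=130)

```text
clock: 14.8
eef_pos: [388.3, 339.6, 124.3]
tool_rot: [-3.142, 0.0, 1.266]
force: [0.6, -0.2, -0.7]
width: 41.9
gripper_force: 0.0
```

Emit:
send_rows([
  [[0,0,-2,0,0,0],[0,0,-5,0,0,0],[0,0,-9,0,0,0],[0,0,-12,0,0,0],[0,0,-12.5,0,0,0],[0,0,-12.5,0,0,0]],
])

```text
clock: 15.4
eef_pos: [388.7, 339.7, 250.2]
tool_rot: [3.14, -0.002, 1.265]
force: [0.1, -0.0, -0.7]
width: 41.7
gripper_force: 0.0
```

```bash
python3 -c "
from h import *
T=pose(); print(T[:3,3]);im=snap('wrist','bluedone.png');go(667,33,250,1.47,T)"
```

```text
[388.66305582 339.67416973 250.1840302 ]
row [-20.88, 35.77, 0.03] [0.001, -0.001, -0.205] n>= 8.3
```

View pics/bluedone.png

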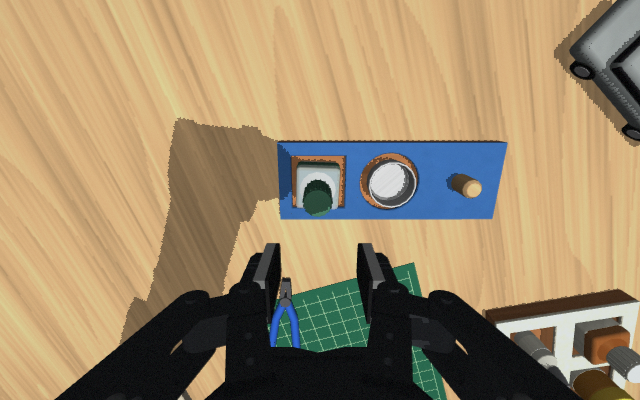

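The blue kit is complete: bottle (318,185) in the square well and cup (389,182) in the round well. Next is the thinner.

Emit:
send_rows([
  [[-20.9,35.8,0,0,0,-0.205],[-20.9,35.8,0,0,0,-0.205],[-20.9,35.8,0,0,0,-0.205],[-20.9,35.8,0,0,0,-0.205],[-20.9,35.8,0,0,0,-0.205],[-20.9,35.8,0,0,0,-0.205],[-20.9,35.8,0,0,0,-0.205],[-20.9,35.8,0,0,0,-0.205],[-20.9,35.8,0,0,0,-0.205],[-20.9,35.8,0,0,0,-0.205]],
])

```text
clock: 16.45
eef_pos: [667.4, 29.2, 246.6]
tool_rot: [-3.139, 0.002, 1.465]
force: [-0.8, 0.3, -0.0]
width: 41.9
gripper_force: 0.0
```

Emit:
send_rows([
  [[0,0,0,0,0,0],[0,0,0,0,0,0],[0,0,0,0,0,0]],
])

```text
clock: 16.75
eef_pos: [666.0, 34.9, 249.6]
tool_rot: [-3.141, -0.001, 1.474]
force: [0.7, 0.3, -0.1]
width: 41.8
gripper_force: 0.0
```

```bash
python3 -c "
from h import *
s=ctrl.read_state();print(s['eef_pos'],s['tool_rot'],s['width'])
im=snap('wrist','thin.png');np.save('thinE.npy',im['E'])"
```

```text
[666.00262994  34.92113637 249.57674136] [-3.14088360e+00 -5.13254215e-04  1.47409566e+00] 41.82509439102081
```

View pics/thin.png

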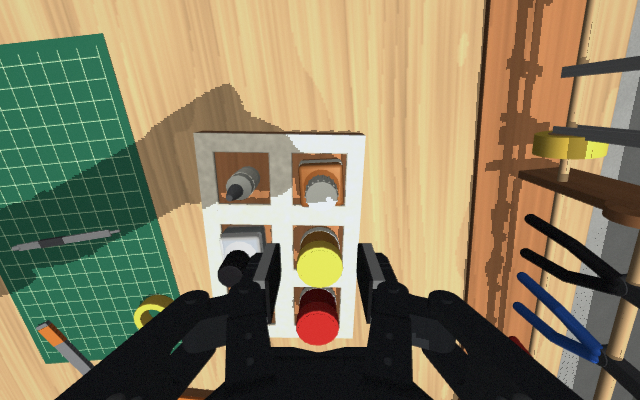

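The white cap on the amber body is at about (322,190–205), its top blending into the white rack. I'll check that against the earlier estimate by projection.

```bash
python3 -c "
from h import *
im=ctrl.get_image('wrist'); im['E']=np.load('thinE.npy')
print(proj(im,[666.6,33.2,76]),proj(im,[656.7,-42.2,63]))
g=im['pixels'].astype(int); print(g[172:232:3,322].tolist())
p=unproj(im,320,265,63);print(p)
cv2.imwrite('pics/tc.png',cv2.resize(g[140:240,270:370].astype(np.uint8),(600,600),interpolation=cv2.INTER_CUBIC)[:,:,::-1])
"
```

```text
(np.float64(319.7869595068642), np.float64(200.57323096460414)) (np.float64(317.0439141082224), np.float64(267.60629537090244))
[[164, 98, 50], [92, 91, 87], [87, 88, 84], [151, 151, 142], [164, 165, 154], [162, 162, 153], [162, 164, 153], [163, 163, 152], [162, 163, 153], [161, 162, 152], [232, 237, 242], [231, 237, 240], [231, 237, 241], [230, 236, 231], [232, 237, 230], [231, 236, 229], [232, 237, 227], [231, 236, 229], [94, 74, 47], [107, 106, 98]]
[659.95794179 -39.49466177  63.        ]
```

View pics/tc.png

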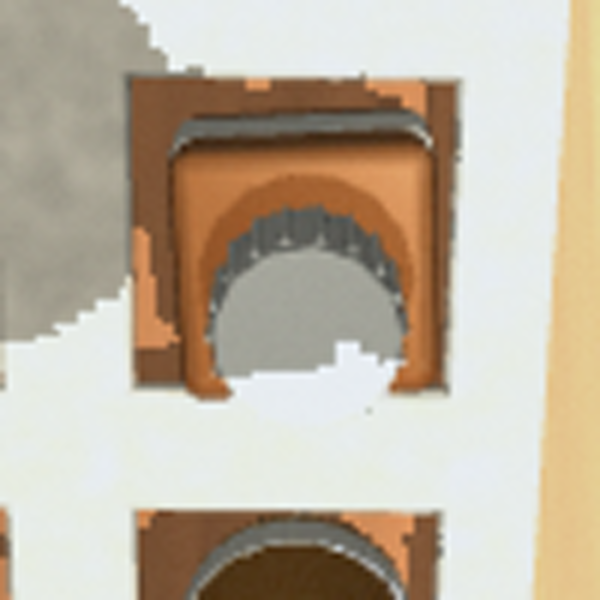

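The cap's top disc is centred at about (321.7,197).

```bash
python3 -c "
from h import *
im=ctrl.get_image('wrist'); im['E']=np.load('thinE.npy')
p=unproj(im,321.7,197,76);print(p);go(p[0],p[1],120,1.474)
"
```

```text
[668.59443236  36.35198324  76.        ]
row [0.28, 0.17, 12.98] [0.0, -0.0, -0.002] n>= 2.6
```

Emit:
send_rows([
  [[0.2,0.2,3,0,0,0],[0.2,0.2,6,0,0,0],[0.2,0.2,9,0,0,0],[0.2,0.2,12,0,0,0],[0.2,0.2,13,0,0,0],[0.2,0.2,13,0,0,0],[0.2,0.2,13,0,0,0]],
])

```text
clock: 17.6
eef_pos: [670.0, 35.0, 120.9]
tool_rot: [3.14, -0.001, 1.471]
force: [0.6, 0.2, 0.1]
width: 41.7
gripper_force: 0.0
```

Emit:
send_rows([
  [[0,0,0,0,0,0],[0,0,0,0,0,0],[0,0,0,0,0,0],[0,0,0,0,0,0],[0,0,0,0,0,0]],
], grip=220)

```text
clock: 18.1
eef_pos: [670.3, 34.8, 121.5]
tool_rot: [3.138, -0.001, 1.471]
force: [-1.2, -0.2, 6.7]
width: 27.4
gripper_force: 58.9
```

Emit:
send_rows([
  [[0,0,-1,0,0,0],[0,0,-3,0,0,0],[0,0,-6,0,0,0],[0,0,-9,0,0,0],[0,0,-11,0,0,0],[0,0,-11,0,0,0],[0,0,-11,0,0,0]],
])

```text
clock: 18.8
eef_pos: [668.9, 34.2, 229.8]
tool_rot: [3.141, 0.0, 1.471]
force: [0.3, 0.5, -1.2]
width: 27.1
gripper_force: 59.2
```

```bash
python3 -c "
from h import *
T=pose();print(T[:3,3]);c=np.array([454.5,-309.1]);q=c-77*np.array([np.cos(.257),-np.sin(.257)]);print(q)
G=go(520,-130,225,1.39,T);go(q[0],q[1],225,1.315,G)"
```

```text
[668.93222291  34.23825478 229.78373173]
[ 380.02892102 -289.52812233]
row [-17.83, -13.18, 0.48] [0.0, 0.0, 0.081] n>= 4.4
row [-18.21, -10.9, 0.0] [0.0, -0.0, 0.075] n>= 4.2
```

Emit:
send_rows([
  [[-1.5,-1,0.1,0,0,0.008],[-4.5,-3.3,0.2,0,0,0.02],[-7.8,-5.8,0.3,0,0,0.035],[-11.1,-8.2,0.4,0,0,0.05],[-14.4,-10.7,0.5,0,0,0.065],[-17.8,-13.2,0.5,0,0,0.081],[-17.8,-13.2,0.5,0,0,0.081],[-17.8,-13.2,0.5,0,0,0.081]],
])

```text
clock: 19.6
eef_pos: [518.8, -130.5, 223.5]
tool_rot: [-3.139, 0.0, 1.387]
force: [0.0, 0.7, -0.9]
width: 27.3
gripper_force: 59.2
```

Emit:
send_rows([
  [[-1.5,-0.9,0,0,0,0.005],[-4.5,-2.7,0,0,0,0.02],[-8,-4.8,0,0,0,0.035],[-11.5,-6.9,0,0,0,0.05],[-15,-9,0,0,0,0.065],[-18.2,-10.9,0,0,0,0.075],[-18.2,-10.9,0,0,0,0.075],[-18.2,-10.9,0,0,0,0.075],[-18.2,-10.9,0,0,0,0.075]],
])

```text
clock: 20.5
eef_pos: [381.7, -287.3, 224.4]
tool_rot: [3.14, -0.001, 1.318]
force: [0.0, -0.4, -0.0]
width: 27.0
gripper_force: 59.2
```

```bash
python3 - <<'E'
from h import *
T=pose();print(T[:3,3])
im=snap('wrist','or.png');np.save('orE.npy',im['E'])
h=cv2.cvtColor(im['pixels'],cv2.COLOR_RGB2HSV)
# saturated orange board: outline
m=cv2.inRange(h,(6,215,90),(16,255,255)); n,l,st,ce=cv2.connectedComponentsWithStats(m)
i=1+st[1:,4].argmax(); print(st[i])
cs,_=cv2.findContours((l==i).astype(np.uint8),cv2.RETR_EXTERNAL,cv2.CHAIN_APPROX_NONE)
print(cv2.approxPolyDP(cs[0],6,True)[:,0].tolist())
p=[proj(im,[380,-289.5,16]),proj(im,[454.5,-309,16]),proj(im,[529,-328.6,46])];print(np.round(p,0).tolist())
for u,v in p: print(h[int(v),int(u)])
E
```

```text
[ 381.69140314 -287.34487207  224.40245359]Traceback (most recent call last):
  File "<stdin>", line 7, in <module>
ValueError: attempt to get argmax of an empty sequence
```

```bash
python3 - <<'E'
from h import *
im=ctrl.get_image('wrist');im['E']=np.load('orE.npy');im['pixels']=cv2.imread('pics/or.png')[:,:,::-1].copy()
h=cv2.cvtColor(im['pixels'],cv2.COLOR_RGB2HSV)
ax=np.array([np.cos(.257),-np.sin(.257)]);ay=np.array([-ax[1],ax[0]])
for x,y in((40,38),(40,-20),(-40,38),(110,0),(115,38),(100,60),(0,0),(0,60)):
    q=np.array([454.5,-309.1])+x*ax+y*ay; u,v=proj(im,[*q,16]); print(x,y,round(u),round(v),h[int(v),int(u)] if 0<v<400 else '')
m=cv2.inRange(h,(3,190,120),(18,255,255));n,l,st,ce=cv2.connectedComponentsWithStats(m);print(st[st[:,4]>800])
E
```

```text
40 38 439 153 [ 15 179 220]
40 -20 432 209 [ 14 184 219]
-40 38 356 153 [ 16 173 221]
110 0 504 191 [ 14 187 220]
115 38 517 153 [ 14 185 220]
100 60 506 130 [ 16 105 209]
0 0 394 191 [ 13 146 203]
0 60 400 129 [ 20  94 223]
[[     0      0    640    400 254819]
 [   273    152     46     57    871]]
```

```bash
cat > cad.py <<'E'
from h import *
def caddy(px,E,im,lo=(10,160,180)):
    im['E']=E; h=cv2.cvtColor(px,cv2.COLOR_RGB2HSV)
    m=cv2.inRange(h,lo,(18,255,255));n,l,st,ce=cv2.connectedComponentsWithStats(m)
    i=1+st[1:,4].argmax(); print(st[i].tolist())
    cs,_=cv2.findContours((l==i).astype(np.uint8),cv2.RETR_EXTERNAL,cv2.CHAIN_APPROX_NONE)
    P=cv2.approxPolyDP(max(cs,key=len),6,True)[:,0]
    for u,v in P: print(u,v,unproj(im,u,v,16).round(1)[:2])
E
python3 - <<'E'
from cad import *
im=ctrl.get_image('wrist')
caddy(cv2.imread('pics/or.png')[:,:,::-1].copy(),np.load('orE.npy'),im)
E
```

```text
[292, 150, 230, 83, 10063]
521 151 [ 578.9 -300.3]
292 153 [ 365.8 -247.2]
347 166 [ 414.1 -272.8]
355 232 [ 406.8 -343.6]
504 231 [ 558.5 -381.7]
```

```bash
python3 -c "
from h import *
go(379.2,-290.5,121,1.315)"
```

```text
row [-0.35, -0.14, 10.35] [0.001, -0.001, 0.003] n>= 2.1
```

Emit:
send_rows([
  [[-0.3,-0.1,2,0,0,0],[-0.3,-0.1,5,0,0,0],[-0.3,-0.1,7,0,0,0],[-0.3,-0.1,8,0,0,0],[-0.3,-0.1,8.5,0,0,0],[-0.3,-0.1,8.5,0,0,0],[-0.3,-0.1,8.5,0,0,0]],
])

```text
clock: 21.35
eef_pos: [378.9, -291.5, 140.2]
tool_rot: [3.14, 0.0, 1.315]
force: [-0.5, -0.2, -0.7]
width: 27.6
gripper_force: 59.3
```

```bash
python3 -c "
from h import *
go(379.2,-290.5,121,1.315)"
```

```text
row [0.11, -0.0, 1.92] [0.001, 0.0, 0.0] n>= 0.4
```

Emit:
send_rows([
  [[0.1,0,0.5,0,0,0],[0.1,0,1,0,0,0],[0.1,0,1.4,0,0,0],[0.1,0,1.7,0,0,0],[0.1,0,1.9,0,0,0],[0.1,0,1.95,0,0,0]],
])

```text
clock: 21.95
eef_pos: [378.3, -290.5, 121.3]
tool_rot: [-3.141, 0.002, 1.315]
force: [-5.1, 2.3, 23.6]
width: 27.6
gripper_force: 61.4
```

Seated. I'll release, then go for the jar at about (658,-41).

Emit:
send_rows([
  [[0,0,-0.1,0,0,0],[0,0,-0.1,0,0,0],[0,0,-0.1,0,0,0],[0,0,-0.1,0,0,0]],
], grip=130)

```text
clock: 22.35
eef_pos: [378.5, -290.5, 120.8]
tool_rot: [-3.141, -0.0, 1.315]
force: [0.7, -0.0, 0.8]
width: 41.4
gripper_force: 0.0
```

Emit:
send_rows([
  [[0,0,-2,0,0,0],[0,0,-5,0,0,0],[0,0,-9,0,0,0],[0,0,-12,0,0,0],[0,0,-12,0,0,0],[0,0,-12,0,0,0]],
])

```text
clock: 22.95
eef_pos: [378.4, -290.8, 241.2]
tool_rot: [3.141, 0.001, 1.314]
force: [-0.4, -0.4, 0.0]
width: 41.9
gripper_force: 0.0
```

```bash
python3 - <<'E'
from h import *
T=pose();print(T[:3,3])
im=snap('wrist','or2.png');np.save('or2E.npy',im['E'])
go(658,-41,238,1.47,T)
E
```

```text
[ 378.43232247 -290.8278279   241.22288524]
row [31.26, 20.7, 0.32] [0.001, 0.001, -0.156] n>= 7.5
```

Emit:
send_rows([
  [[31.3,20.7,0.3,0,0,-0.156],[31.3,20.7,0.3,0,0,-0.156],[31.3,20.7,0.3,0,0,-0.156],[31.3,20.7,0.3,0,0,-0.156],[31.3,20.7,0.3,0,0,-0.156],[31.3,20.7,0.3,0,0,-0.156],[31.3,20.7,0.3,0,0,-0.156],[31.3,20.7,0.3,0,0,-0.156],[31.3,20.7,0.3,0,0,-0.156],[31.3,20.7,0.3,0,0,-0.156]],
], grip=72)

```text
clock: 24.0
eef_pos: [657.1, -39.8, 235.7]
tool_rot: [-3.138, 0.001, 1.472]
force: [-0.6, -0.5, -0.3]
width: 61.4
gripper_force: 0.0
```

Emit:
send_rows([
  [[0,0,0,0,0,0],[0,0,0,0,0,0],[0,0,0,0,0,0]],
])

```text
clock: 24.3
eef_pos: [657.6, -41.5, 238.0]
tool_rot: [-3.141, 0.001, 1.469]
force: [-0.5, -0.4, -1.2]
width: 61.3
gripper_force: 0.0
```

```bash
python3 - <<'E'
from h import *
T=pose();print(T[:3,3])
im=snap('wrist','jar.png')
h=cv2.cvtColor(im['pixels'],cv2.COLOR_RGB2HSV)
m=cv2.inRange(h,(24,110,170),(34,255,255));n,l,st,ce=cv2.connectedComponentsWithStats(m)
for i in range(1,n):
    if st[i,4]>150: print(st[i].tolist(),ce[i].round(1),unproj(im,*ce[i],63).round(1),unproj(im,*ce[i],20).round(1))
print(proj(im,[657.5,-41.5,63]))
E
```

```text
[657.56617606 -41.50879076 238.01789267]
[296, 196, 51, 28, 930] [321.8 209.6] [659.1 -52.6  63. ] [658.  -68.8  20. ]
[116, 254, 45, 39, 705] [137.5 272.7] [474.6 -99.8  63. ] [ 441.  -124.2   20. ]
(np.float64(318.7695240868058), np.float64(198.0454309413428))
```

```bash
python3 - <<'E'
from h import *
px=cv2.imread('pics/jar.png')[:,:,::-1].copy();h=cv2.cvtColor(px,cv2.COLOR_RGB2HSV)
print(h[140:230:4,321].tolist())
m=cv2.inRange(h,(24,100,110),(34,255,255));n,l,st,ce=cv2.connectedComponentsWithStats(m)
i=l[210,321];print(st[i],ce[i])
im=ctrl.get_image('wrist'); im['E']=pose()@np.array(im['mount'])
x,y,w,hh=st[i][:4]
p=unproj(im,x+(w-1)/2,y+hh-1-26,63);print(p); go(p[0],p[1],108,1.47)
E
```

```text
[[98, 9, 234], [60, 7, 231], [66, 6, 231], [70, 7, 230], [85, 7, 230], [12, 142, 117], [22, 26, 108], [16, 188, 76], [23, 183, 95], [23, 171, 167], [23, 169, 167], [23, 171, 166], [23, 171, 166], [23, 172, 165], [23, 169, 167], [31, 149, 231], [31, 151, 230], [31, 149, 231], [31, 152, 230], [31, 152, 230], [31, 152, 230], [78, 6, 231], [60, 7, 231]]
[296 196  51  28 939] [321.80085197 209.59637913]
[659.90138487 -40.18258142  63.        ]
row [0.1, 0.2, 13.02] [0.0, 0.0, -0.0] n>= 2.6
```

Emit:
send_rows([
  [[0.1,0.2,3,0,0,0],[0.1,0.2,6,0,0,0],[0.1,0.2,9,0,0,0],[0.1,0.2,12,0,0,0],[0.1,0.2,13.3,0,0,0],[0.1,0.2,13.3,0,0,0],[0.1,0.2,13.3,0,0,0]],
])

```text
clock: 25.1
eef_pos: [660.9, -39.2, 106.1]
tool_rot: [3.14, -0.001, 1.471]
force: [0.1, -0.3, 0.1]
width: 61.3
gripper_force: 0.0
```

Emit:
send_rows([
  [[0,0,0,0,0,0],[0,0,0,0,0,0],[0,0,0,0,0,0],[0,0,0,0,0,0],[0,0,0,0,0,0]],
], grip=150)

```text
clock: 25.6
eef_pos: [661.4, -39.2, 107.2]
tool_rot: [3.138, -0.0, 1.471]
force: [-0.7, -0.6, 6.8]
width: 46.4
gripper_force: 61.6
```

Emit:
send_rows([
  [[0,0,-1,0,0,0],[0,0,-3,0,0,0],[0,0,-6,0,0,0],[0,0,-9,0,0,0],[0,0,-11,0,0,0],[0,0,-11,0,0,0],[0,0,-11,0,0,0]],
])

```text
clock: 26.3
eef_pos: [660.0, -39.6, 215.5]
tool_rot: [3.141, 0.0, 1.471]
force: [0.2, 0.3, -1.1]
width: 46.3
gripper_force: 61.6
```

```bash
python3 -c "
from h import *
T=pose();print(T[:3,3])
G=go(560,-175,200,1.39,T);go(453.5,-310,200,1.315,G)"
```

```text
[660.04197542 -39.58370383 215.46976316]
row [-14.47, -8.6, 1.55] [0.001, 0.0, 0.081] n>= 3.4
row [-15.19, -8.05, -0.0] [0.0, -0.0, 0.075] n>= 3.4
```

Emit:
send_rows([
  [[-1.5,-0.9,0,0,0,0.01],[-4.5,-2.7,0,0,0,0.025],[-7.8,-4.6,0,0,0,0.045],[-11.1,-6.6,0,0,0,0.06],[-14.5,-8.6,0,0,0,0.081],[-14.5,-8.6,0,0,0,0.081],[-14.5,-8.6,0,0,0,0.081]],
])

```text
clock: 27.0
eef_pos: [558.1, -177.1, 213.9]
tool_rot: [-3.139, 0.001, 1.386]
force: [1.1, 0.5, -1.8]
width: 46.3
gripper_force: 61.6
```

Emit:
send_rows([
  [[-1.5,-0.8,0,0,0,0.005],[-4.5,-2.4,0,0,0,0.02],[-8,-4.2,0,0,0,0.035],[-11.5,-6.1,0,0,0,0.055],[-15.2,-8,0,0,0,0.075],[-15.2,-8,0,0,0,0.075],[-15.2,-8,0,0,0,0.075],[-15.2,-8,0,0,0,0.075]],
])

```text
clock: 27.8
eef_pos: [454.9, -308.9, 215.0]
tool_rot: [3.141, -0.001, 1.317]
force: [0.2, 0.8, -0.6]
width: 46.0
gripper_force: 61.7
```

```bash
python3 -c "
from h import *
go(453.5,-310,107,1.315)"
```

```text
row [-0.16, -0.11, 10.8] [0.001, -0.001, 0.002] n>= 2.2
```

Emit:
send_rows([
  [[-0.1,-0.1,2,0,0,0],[-0.1,-0.1,5,0,0,0],[-0.1,-0.1,7,0,0,0],[-0.1,-0.1,8.5,0,0,0],[-0.1,-0.1,9,0,0,0],[-0.1,-0.1,9,0,0,0],[-0.1,-0.1,9,0,0,0]],
])

```text
clock: 28.5
eef_pos: [453.8, -310.3, 125.7]
tool_rot: [3.14, -0.0, 1.316]
force: [-0.2, -0.6, -0.2]
width: 46.4
gripper_force: 61.7
```

```bash
python3 -c "
from h import *
go(453.5,-310,106.5,1.315)"
```

```text
row [0.02, -0.04, 1.92] [0.001, -0.0, 0.001] n>= 0.4
```

Emit:
send_rows([
  [[0,0,0.5,0,0,0],[0,0,1,0,0,0],[0,0,1.4,0,0,0],[0,0,1.7,0,0,0],[0,0,1.85,0,0,0],[0,0,1.95,0,0,0]],
])

```text
clock: 29.1
eef_pos: [452.7, -310.9, 107.1]
tool_rot: [-3.141, 0.002, 1.315]
force: [-5.6, 3.7, 24.7]
width: 46.2
gripper_force: 63.8
```

Emit:
send_rows([
  [[0,0,-0.1,0,0,0],[0,0,-0.1,0,0,0],[0,0,-0.1,0,0,0],[0,0,-0.1,0,0,0]],
], grip=85)

```text
clock: 29.5
eef_pos: [452.8, -310.8, 106.3]
tool_rot: [-3.141, -0.0, 1.315]
force: [0.1, 0.4, -0.5]
width: 56.8
gripper_force: 0.0
```

Emit:
send_rows([
  [[0,0,-2,0,0,0],[0,0,-5,0,0,0],[0,0,-8,0,0,0],[0,0,-9,0,0,0],[0,0,-9,0,0,0]],
])

```text
clock: 30.0
eef_pos: [453.4, -311.3, 197.6]
tool_rot: [3.139, 0.001, 1.314]
force: [0.1, 1.1, 0.5]
width: 57.0
gripper_force: 0.0
```

```bash
python3 - <<'E'
from h import *
T=pose();print(T[:3,3])
im=snap('wrist','or3.png');np.save('or3E.npy',im['E'])
h=cv2.cvtColor(im['pixels'],cv2.COLOR_RGB2HSV)
print([round(x) for x in proj(im,[528,-329,46])])
go(441,-124,195,1.4,T)
E
```

```text
[ 453.43625435 -311.328672    197.62086677]
[413, 205]
row [17.8, -5.96, 0.23] [0.003, 0.001, -0.086] n>= 3.8
```

Emit:
send_rows([
  [[17.8,-6,0.2,0,0,-0.086],[17.8,-6,0.2,0,0,-0.086],[17.8,-6,0.2,0,0,-0.086],[17.8,-6,0.2,0,0,-0.086],[17.8,-6,0.2,0,0,-0.086],[17.8,-6,0.2,0,0,-0.086],[17.8,-6,0.2,0,0,-0.086],[17.8,-6,0.2,0,0,-0.086]],
], grip=60)

```text
clock: 30.85
eef_pos: [439.7, -125.0, 193.9]
tool_rot: [-3.141, 0.0, 1.398]
force: [0.2, -0.8, -0.3]
width: 65.6
gripper_force: 0.0
```

```bash
python3 - <<'E'
from h import *
T=pose();print(T[:3,3])
im=snap('wrist','tape.png')
h=cv2.cvtColor(im['pixels'],cv2.COLOR_RGB2HSV)
print(proj(im,[441,-124,20]))
m=cv2.inRange(h,(21,110,90),(36,255,255));n,l,st,ce=cv2.connectedComponentsWithStats(m)
for i in range(1,n):
    if st[i,4]>150: print(st[i].tolist(),ce[i].round(1),unproj(im,*ce[i],15).round(1))
# hole: green mat inside
hole=np.array([l==l[int(ce[i][1]),int(ce[i][0])] for i in [0]]) 
E
```

```text
[ 439.66451381 -124.97632818  193.94161387]
(np.float64(320.2451996995736), np.float64(197.20275573245019))
[291, 167, 57, 59, 1764] [319.1 196.5] [ 439.9 -124.8   15. ]
```

```bash
python3 -c "
from h import *
go(440.3,-124.2,72,1.4)"
```

```text
row [0.08, 0.06, 12.21] [-0.001, 0.0, -0.002] n>= 2.4
```

Emit:
send_rows([
  [[0.1,0,3,0,0,0],[0.1,0,6,0,0,0],[0.1,0,9,0,0,0],[0.1,0,11,0,0,0],[0.1,0,12,0,0,0],[0.1,0,12.2,0,0,0],[0.1,0,12.2,0,0,0]],
])

```text
clock: 31.6
eef_pos: [440.0, -123.0, 72.3]
tool_rot: [-3.141, -0.0, 1.4]
force: [-0.4, -0.2, 0.3]
width: 65.1
gripper_force: 0.0
```

Emit:
send_rows([
  [[0,0,0,0,0,0],[0,0,0,0,0,0],[0,0,0,0,0,0],[0,0,0,0,0,0],[0,0,0,0,0,0]],
], grip=150)

```text
clock: 32.1
eef_pos: [440.4, -122.9, 73.6]
tool_rot: [3.14, 0.001, 1.4]
force: [-0.8, 0.6, 6.3]
width: 50.1
gripper_force: 61.5
```

Emit:
send_rows([
  [[0,0,-1,0,0,0],[0,0,-3,0,0,0],[0,0,-6,0,0,0],[0,0,-9,0,0,0],[0,0,-11,0,0,0],[0,0,-11,0,0,0],[0,0,-11,0,0,0]],
])

```text
clock: 32.8
eef_pos: [440.1, -123.0, 183.0]
tool_rot: [3.14, 0.0, 1.4]
force: [-0.1, -0.1, 0.3]
width: 50.4
gripper_force: 62.3
```

```bash
python3 -c "
from h import *
T=pose();print(T[:3,3])
go(527.5,-328.7,180,1.315,T)"
```

```text
[ 440.05463588 -122.99171676  182.96747283]
row [-18.78, 12.12, 0.32] [0.001, 0.0, 0.085] n>= 4.5
```

Emit:
send_rows([
  [[-1.5,1,0.1,0,0,0.01],[-5,3.2,0.1,0,0,0.025],[-8.5,5.5,0.1,0,0,0.04],[-12,7.7,0.1,0,0,0.055],[-15.5,10,0.1,0,0,0.07],[-18.8,12.1,0.1,0,0,0.085],[-18.8,12.1,0.1,0,0,0.085],[-18.8,12.1,0.1,0,0,0.085],[-18.8,12.1,0.1,0,0,0.085]],
])

```text
clock: 33.7
eef_pos: [526.9, -326.4, 180.5]
tool_rot: [-3.139, -0.001, 1.318]
force: [0.2, 1.4, -0.4]
width: 50.0
gripper_force: 62.3
```

```bash
python3 - <<'E'
from h import *
T=pose();print(T[:3,3])
im=snap('wrist','post.png');np.save('postE.npy',im['E'])
print(proj(im,[527.5,-328.7,46]),proj(im,[527.5,-328.7,16]))
cv2.imwrite('pics/postc.png',np.hstack([cv2.resize(im['pixels'][100:340,160:480],(400,300)),cv2.resize(cv2.imread('pics/or3.png')[130:280,240:440,::-1],(400,300))])[:,:,::-1])
go(527.5,-328.7,120,1.315,T)
E
```

```text
[ 526.89393866 -326.40366096  180.470031  ]
(np.float64(320.81963874450327), np.float64(217.78509248575526)) (np.float64(320.61491874354937), np.float64(204.54214440262876))
row [-0.21, 0.13, 6.05] [-0.002, -0.001, 0.003] n>= 1.2
```

View pics/postc.png

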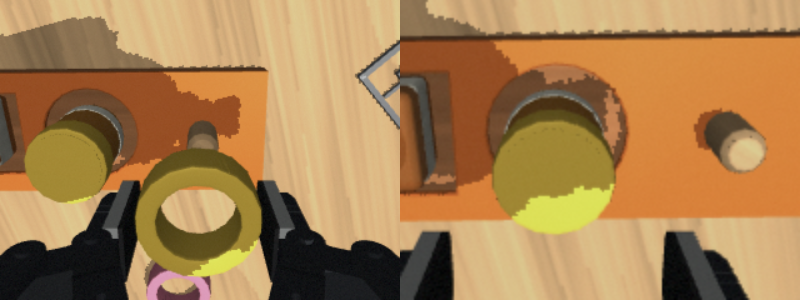

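The last look shows the tape level between the pads. The post top is at (412,206) in the full frame, against a predicted (413,205), so it lines up, and the jar is in its well.

Emit:
send_rows([
  [[-0.3,0.1,1,0,0,0],[-0.3,0.1,2.5,0,0,0],[-0.3,0.1,4,0,0,0],[-0.3,0.1,5,0,0,0],[-0.3,0.1,5,0,0,0],[-0.3,0.1,5,0,0,0]],
])

```text
clock: 34.35
eef_pos: [527.7, -331.1, 131.1]
tool_rot: [-3.141, -0.0, 1.316]
force: [0.4, 0.5, -1.0]
width: 50.2
gripper_force: 62.3
```

```bash
python3 -c "
from h import *
go(527.5,-329.3,89,1.315)"
```

```text
row [0.17, -0.07, 4.21] [-0.0, -0.0, 0.001] n>= 0.8
```

Emit:
send_rows([
  [[0.2,0,0.8,0,0,0],[0.2,0,1.6,0,0,0],[0.2,0,2.4,0,0,0],[0.2,0,3.1,0,0,0],[0.2,0,3.6,0,0,0],[0.2,0,3.9,0,0,0],[0.2,0,4.1,0,0,0],[0.2,0,4.2,0,0,0]],
])

```text
clock: 35.15
eef_pos: [528.3, -329.4, 89.7]
tool_rot: [-3.142, 0.0, 1.316]
force: [-2.3, 1.2, 7.9]
width: 50.2
gripper_force: 63.0
```

Emit:
send_rows([
  [[0,0,0,0,0,0],[0,0,0,0,0,0],[0,0,0,0,0,0],[0,0,0,0,0,0]],
], grip=78)

```text
clock: 35.55
eef_pos: [528.3, -329.5, 89.6]
tool_rot: [3.141, 0.0, 1.316]
force: [0.1, 0.2, -0.3]
width: 59.1
gripper_force: 0.0
```

Emit:
send_rows([
  [[0,0,-1.5,0,0,0],[0,0,-4,0,0,0],[0,0,-8,0,0,0],[0,0,-12,0,0,0],[0,0,-15,0,0,0],[0,0,-15,0,0,0],[0,0,-15,0,0,0]],
])

```text
clock: 36.25
eef_pos: [528.3, -329.6, 240.9]
tool_rot: [3.14, 0.001, 1.316]
force: [-0.2, -0.3, 0.6]
width: 59.7
gripper_force: 0.0
```

```bash
python3 - <<'E'
from h import *
T=pose();print(T[:3,3])
im=snap('wrist','final.png')
h=cv2.cvtColor(im['pixels'],cv2.COLOR_RGB2HSV)
m=cv2.inRange(h,(21,110,90),(36,255,255));n,l,st,ce=cv2.connectedComponentsWithStats(m)
for i in range(1,n):
    if st[i,4]>150:
        x,y,w,hh,a=st[i];print(st[i].tolist(),unproj(im,x+w/2,y+hh/2,36).round(1),unproj(im,x+w/2,y+hh/2,63).round(1))
for n_,p in (('tape top z36',[528,-329.4,36]),('if on post top',[528,-329.4,66]),('jar',[453.5,-310,63])): print(n_,np.round(proj(im,p),0), 'dia px',round(abs(proj(im,np.add(p,[26,0,0]))[0]-proj(im,np.add(p,[-26,0,0]))[0])))
E
```

```text
[ 528.30785471 -329.62908625  240.93750934]
[293, 164, 51, 51, 1212] [ 528.2 -330.8   36. ] [ 530.1 -322.9   63. ]
[207, 175, 52, 52, 2019] [ 442.5 -320.8   36. ] [ 452.9 -313.9   63. ]
tape top z36 [318. 188.] dia px 51
if on post top [318. 198.] dia px 57
jar [232. 197.] dia px 55
```

The tape's outline measures 51 px and sits at the seated position over the post. All five items are placed and the gripper is clear.

```bash
python3 -c "
from cell import ctrl
print(ctrl.finish_job())"
```

```text
the job is handed in; nothing more can be done
None
```

I placed all five items in their caddies and handed the job in at about 36 s of the 120 s allowed; the hand-in returned no verdict. Heights, contact forces and camera checks all looked seated, and I never touched the black-capped bottle or red-lidded jar.

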